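Push a deep-well plate home on the shaker and throw its toggle clamp over

ROBOT

A 6-joint arm with a two-finger parallel gripper is mounted at the origin on the work surface. World frame = base frame: x ahead of the robot, y to its left, z up, the work surface at z = 0. Lengths are in m, angles in rad, forces in N, time in s.
With the tool pointing down it reaches from about 0.3 to 0.85 m from the base axis. Payload 4.2 kg.
Tool frame: the origin (TCP) lies at the very end of the fingers, on their centre line; the grasp point (between the pads) lies r.grip_depth behind it (r.grip_depth is the distance from the TCP to the grasp point, in m); z points along the fingers, y is the direction in which the jaws open and shut (so a half turn about z gives the same grasp; the last joint's range is limited). The gripper opens to 91 mm and grips with 3 to 60 N. Pads are 32 mm wide; open, the fingers measure 118 mm over their backs; the gripper's body (76 mm by 178 mm) begins 60 mm behind the grasp point.
Start: joints at [-1.256, 0.32, 1.565, -0, 1.257, -0.02], TCP at [0.189, -0.543, 0.214] pointing down, gripper open.
Joint ranges: [-3.11, 3.11], [-0.84, 2.01], [0.21, 2.61], [-1.34, 4.49], [0.05, 2.63], [-2.56, 2.56]. Speed limits (rad/s): [2.57, 2.57, 3.14, 3.14, 3.14, 3.14].

INTERFACE

Orientations are given as [roll, pitch, yaw] about the fixed x, y, z axes, in that order (R = Rz(yaw) Ry(pitch) Rx(roll)).
In Python, from rig import r gives the robot as it stands.
- The arm moves only by the tool carry_out, never from a script. Its argument "commands" is a list of rows, each an object of numbers: "tx", "ty", "tz": the shift along the tool's x, y, z in units of 30 mm (1.0 is 30 mm); "wx", "wy", "wz": the turn, a rotation vector about the tool's x, y, z in units of 8 degrees (1.0 is 8 degrees); "hand": the closure, from -1 (fully open) to 1 (shut). A call has 1 to 20 rows; each row shifts and turns the pose as measured when the row begins, along the tool's axes as they then stand; what a row does not reach is not made up. A row lasts 1/10 s, in which the tool goes at most 50 mm and 8.59 degrees, less where a joint would pass 70% of its speed; a pose out of reach is approached as far as the arm can. A call is refused whole if a number of a shift passes 1 or a number of a turn 1, either way. A call with a gripper value outside its range is refused whole. The fingers move at their own pace and stop on an object; "force" is the grip in N (left out, the last holds). Time passes only in rows, so rows that do not move let the fingers close. It gives the time, the measured TCP pose, the force and the opening at its end, in the units of the state.
- r.sense(): the state, without advancing time (a new reading comes with each control period).
- r.capture(name): name is "side" or "top"; returns the picture (384x512x3 uint8, blue, green, red); there is no depth.
- r.calibration(name): a dict with "vertical_fov" (degrees; the focal length in pixels is half the picture's height over the tangent of half this angle, whatever the lens; pixels are square), "cx", "cy" (the principal point, pixels), "k1" (the pictures are not rectified: a ray, as slopes to the right and down, at radius r is drawn at 1 + k1 r^2 times it, then the intrinsics apply), "rvec" (rotation vector, rad) and "tvec" (3), from world to camera coordinates, as OpenCV has them. Camera axes: x right, y down, z forward; pixel columns grow to the right and rows downward; lengths in m; the calibration is good to about 2 mm. A picture is of the moment at which its call begins. calibration takes no time and is no camera call.
- r.sign_off(): hands the job in, once; it reports no verdict.
The state is a dict: "time_s": time; "joint_positions": joint angles; "qvel": joint speeds; "joint_efforts": joint torques, N m; "tool_pos": TCP position; "eef_rot": TCP orientation; "wrist_force": force on the tool from outside, world axes, zero at the start; "ft_torque": the same for the moment, N m; "grip_width": finger opening in m.
Only numpy, scipy, OpenCV 4.12 (cv2) and the standard library are available. Lean on these libraries where they do the work, as an engineer would, in place of code of your own. Each camera call takes 0.05 s, during which the arm holds its last target.

TASK

Get the plate ready for shaking: with the fingertips, push the white well plate along its rails until it is fully home against the end stop, without lifting it. Then push the handle of the clamp over, past its dead point, until it snaps into lock and its foot holds the plate down. Leave the other things standing where they are.

Things in the scene. Friction and masses are not known exactly. Their poses are not given: they have to be found in the camera images.
- shaker: Fixed grey bench shaker with a dark grey metal deck 230 x 260 mm, its top 65 mm above the bench. Origin: centre of its underside, at bench level; z up. Its x axis points from the clamp side (the robot's side) to the far side, y to the left along the rails.
- nest_home (a point): Fixed point of the shaker: the plate's centre when home against the end stop, (30, 30, 80) mm in the shaker's frame. Two steel rails 8 mm high run along y, inner faces at x = -14.5 and 74.5 mm; the end stop, 22 mm high, closes the left end, its face at y = 94 mm. The right end is open.
- plate_center (a point): Centre of the loose white well plate (86 mm in x, 128 mm in y along the rails, 30 mm high, about 0.28 kg), axes as the shaker's. It stands on the deck between the rails, 1.5 mm play each side, 15 to 45 mm short of the end stop; push it in the shaker's +y on its right end face, 64 mm from this centre.
- clamp_pivot (a point): Fixed pin of the toggle clamp, (-60, 45, 110) mm in the shaker's frame, 45 mm above the deck. The handle turns about it, about the shaker's y axis. A link to a hold-down arm, raised about 32 degrees over the plate at the start, brings the arm down as the handle goes over.
- handle_end (a point): Far end of the clamp handle, on its axis, 115 mm from the pin. The outer 70 mm is a grey round grip 22 mm thick with a rounded end. It swings on an arc about the pin, rising about 23 mm from fully open to upright.
- clamp_lever (a joint): Handle angle, rad. 0: open, leaning 0.65 rad back from the plate (shaker -x); grows as pushed to +x; upright at 0.65, dead point 0.75, locked at its stop at 1.15. Starts at 0 to 0.12. A spring resists up to the dead point (about 5 N at the grip) and throws the handle back if let go at 0.25 to 0.6; from about 0.9 on it snaps into lock by itself within 0.5 s.
- petri_dish: Bystander, loose: a low clear round dish with lid, 57 mm across, 13 mm high, standing on the shaker deck. Origin: centre of its underside.
- vial: Bystander, loose: a small capped vial, 22 mm across, 45 mm high, standing on the shaker deck on the robot's side. Origin: centre of its underside.
- tube_rack: Bystander, loose: open green rack 90 x 150 mm full of capped tubes, 94 mm high, on the bench to the left. Origin: centre of its underside.
- tip_box: Bystander, loose: closed pipette-tip box 87 x 122 x 67 mm on the bench to the right. Origin: centre of its underside.
- reagent: Bystander, loose: reagent bottle 66 mm across, 150 mm high, on the bench to the right. Origin: centre of its underside.
- flask: Bystander, loose: conical glass flask, 88 mm across its foot, 130 mm high, on the bench to the left. Origin: centre of its underside.
- glove_box: Bystander, loose: carton of gloves 120 x 230 x 75 mm on the bench to the right. Origin: centre of its underside.
- plate: The same well plate; origin: centre of its underside.
- clamp_arm: The clamp's hold-down arm, on its own pin at (-30, 45, 105) mm in the shaker's frame (its origin); its rubber foot, 60 mm from that pin, comes down on the middle of the plate's width when the handle locks.
There are look-alikes about, which are no part of the job. Of the things that look like the plate, the largest one is meant.

How it is judged:
On the way, in this order (a step that is already met when the one before it is completed fails the run):
1. the plate is home against the end stop (within 4 mm), clamp still open (y of plate_center in the frame of shaker above 0.026 m and horizontal distance between plate_center and nest_home below 0.005 m and angle between plate_center's own z axis and vertical below 0.05 rad and value of joint clamp_lever below 0.6 rad), for 0.2 s.
2. the clamp handle has gone over and is locked (value of joint clamp_lever above 1.09 rad), for 0.2 s.
At the end, for the whole second after the job is handed in: The plate lies flat within 4 mm of the end stop, at rest; the handle is locked (joint above 1.09 of 1.15 rad) and the clamp's foot presses on the plate (y of plate_center in the frame of shaker above 0.026 m and horizontal distance between plate_center and nest_home below 0.005 m and angle between plate_center's own z axis and vertical below 0.05 rad and value of joint clamp_lever above 1.09 rad and contact force between clamp_arm and plate above 0.5 N and linear speed of plate below 0.02 m/s); the robot touches nothing.
It fails at once if the plate is lifted off the deck or tipped (height (world z) of plate_center above 0.088 m or angle between plate_center's own z axis and vertical above 0.15 rad).
It fails at once if the dish or the vial on the shaker is moved by more than 20 mm or tipped over (distance of any of petri_dish, vial from where it was at the start of the episode above 0.02 m or angle between any of petri_dish, vial's own z axis and vertical above 0.4 rad).
It fails at once if a thing on the bench beside the shaker is moved by more than 20 mm or tipped over (distance of any of tube_rack, tip_box, reagent, flask, glove_box from where it was at the start of the episode above 0.02 m or angle between any of tube_rack, tip_box, reagent, flask, glove_box's own z axis and vertical above 0.4 rad).
It also fails if it takes over 48 s, if anything falls off the work surface, if the arm or the gripper's body presses on something with over 40 N, if the wrist force passes 120 N, or if a joint passes its speed limit or range.

## Working session

There is one attempt and no reset: what is moved stays moved. The work goes in short steps, Python scripts to look and compute and a tool call to move; the robot and the scene stay as the last step left them, time stands still between calls to the robot, and variables do not carry over. Pictures are saved under pics/ and viewed, and the job is handed in when it is done.

Besides the shell and the picture viewer there is one more tool, called as a command line: name --argument value ..., lists and objects as JSON in quotes. carry_out: Moves the arm, as the interface text tells. Its arguments: {"type":"object","properties":{"commands":{"type":"array"},"force":{"type":"number"}},"required":["commands"]}

```bash
mkdir -p pics; ls
python3 - <<'E'
from rig import r
import cv2
for n in ("side","top"):
    im=r.capture(n); cv2.imwrite(f"pics/{n}0.png",im); print(n,r.calibration(n))
print(r.sense(), r.grip_depth)
E
```

```text
pics
side {'vertical_fov': 48.34349825591088, 'cx': 257.2699948241768, 'cy': 185.07453306680893, 'k1': 0.04565794298058183, 'rvec': array([ 0.47467949, -2.63838191,  1.31996774]), 'tvec': array([0.50644003, 0.23404068, 1.37432353])}
top {'vertical_fov': 47.298741457915185, 'cx': 252.6828182341055, 'cy': 192.3855499085039, 'k1': -5.2284068472574544e-05, 'rvec': array([ 2.10191917, -2.12188537,  0.21865394]), 'tvec': array([-5.90025018e-05,  5.54941184e-01,  1.32202250e+00])}
{'time_s': 0.1, 'joint_positions': array([-1.25600729e+00,  3.20200257e-01,  1.56553505e+00,  2.00749008e-05,
        1.25743804e+00, -1.99910286e-02]), 'qvel': array([ 0.00148871, -0.00133715, -0.0031091 , -0.00042425, -0.00079136,
        0.00148755]), 'joint_efforts': array([ 2.57862048e-04, -4.13334095e+01, -2.32510042e+01,  7.28337653e-02,
        4.22292575e-02, -5.81528025e-05]), 'tool_pos': array([ 0.18879256, -0.54263757,  0.21322883]), 'eef_rot': array([-3.14001266e+00, -5.06811676e-05,  3.34773822e-01]), 'wrist_force': array([ 0.21062373, -1.29810852, -0.26281813]), 'ft_torque': array([ 0.02759449, -0.02133263, -0.01671115]), 'grip_width': 0.09105596699615161} 0.0188
```

View pics/side0.png

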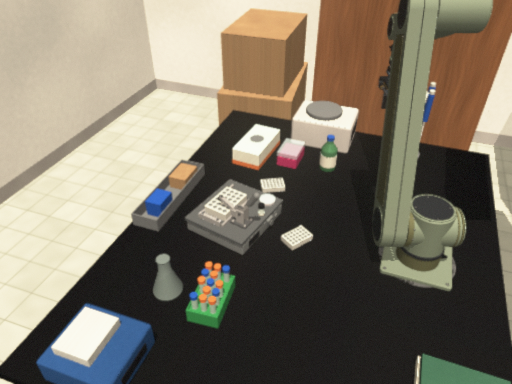

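View pics/top0.png

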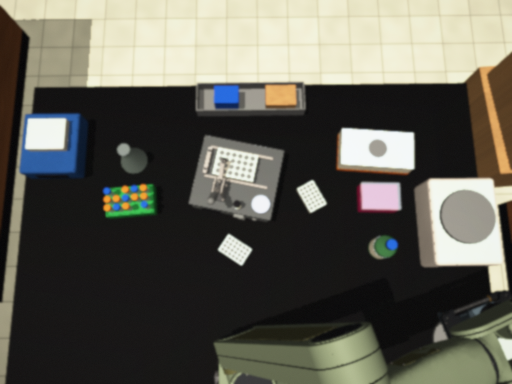

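Run:
```python
import cv2
a=cv2.imread("pics/top0.png")[125:230,180:295]; cv2.imwrite("pics/topc.png",cv2.resize(a,None,fx=5.5,fy=5.5,interpolation=cv2.INTER_CUBIC))
a=cv2.imread("pics/side0.png")[165:260,175:320]; cv2.imwrite("pics/sidec.png",cv2.resize(a,None,fx=5.5,fy=5.5,interpolation=cv2.INTER_CUBIC))
```

```text
(no output)
```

View pics/topc.png

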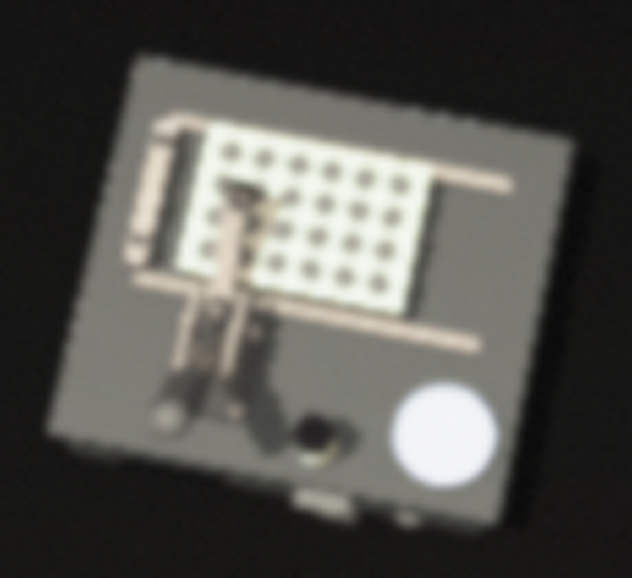

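View pics/sidec.png

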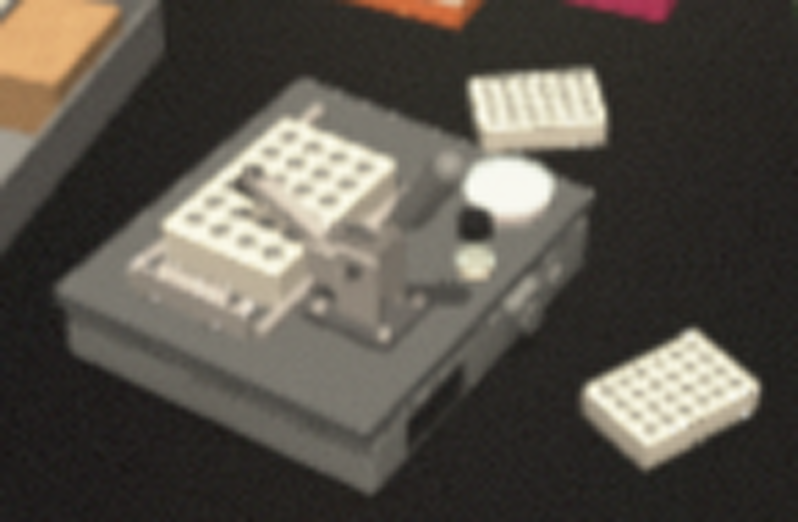

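```bash
cat > h.py <<'E'
import numpy as np,cv2
from rig import r
def cam(n):
    c=r.calibration(n); f=192/np.tan(np.radians(c['vertical_fov']/2))
    R=cv2.Rodrigues(np.array(c['rvec']))[0]; t=np.array(c['tvec']); return f,c['cx'],c['cy'],c['k1'],R,t
def ray(n,p):
    f,cx,cy,k,R,t=cam(n); d=np.array([(p[0]-cx)/f,(p[1]-cy)/f]); u=d.copy()
    for _ in range(20): u=d/(1+k*(u@u))
    return -R.T@t, R.T@np.array([u[0],u[1],1])
def onz(n,p,z):
    o,d=ray(n,p); return o+d*(z-o[2])/d[2]
def proj(n,X):
    f,cx,cy,k,R,t=cam(n); X=np.atleast_2d(X)@R.T+t; u=X[:,:2]/X[:,2:]; u=u*(1+k*(u**2).sum(1,keepdims=True)); return u*f+[cx,cy]
def tri(ps):
    A=np.zeros((3,3));b=np.zeros(3)
    for n,p in ps:
        o,d=ray(n,p); d=d/np.linalg.norm(d); M=np.eye(3)-np.outer(d,d); A+=M;b+=M@o
    return np.linalg.solve(A,b)
E
python3 - <<'E'
from h import *
np.set_printoptions(precision=4,suppress=True)
T=lambda x,y:((x+.5)/5.5+180-.5,(y+.5)/5.5+125-.5)
S=lambda x,y:((x+.5)/5.5+175-.5,(y+.5)/5.5+165-.5)
print("camc",ray("top",(0,0))[0],ray("side",(0,0))[0])
tc=np.array([onz("top",T(*p),.065)[:2] for p in [(138,58),(575,140),(500,515),(47,433)]])
sc=np.array([onz("side",S(*p),.065)[:2] for p in [(57,292),(305,78),(595,190),(372,435)]])
print(tc,sc)
print([np.linalg.norm(tc[i]-tc[i-1]) for i in range(4)],[np.linalg.norm(sc[i]-sc[i-1]) for i in range(4)],tc.mean(0),sc.mean(0))
# plate top corners z=.095
tp=np.array([onz("top",T(*p),.095)[:2] for p in [(208,122),(437,160),(408,317),(178,268)]])
print("plate",tp,[np.linalg.norm(tp[i]-tp[i-1]) for i in range(4)],tp.mean(0))
sp=np.array([onz("side",S(*p),.095)[:2] for p in [(163,227),(290,117),(397,160),(268,277)]])
print("plate s",sp,[np.linalg.norm(sp[i]-sp[i-1]) for i in range(4)],sp.mean(0))
for c in (tc,):
    e=(c[0]-c[1]);print(np.arctan2(*e[::-1])-np.pi/2); e=(c[3]-c[2]);print(np.arctan2(*e[::-1])-np.pi/2)
print("dish",onz("top",T(445,435),.078),"vial",onz("top",T(316,435),.11), "handle?",tri([("top",T(168,417)),("side",S(450,163))]))
E
```

```text
camc [ 0.2712 -0.0051  1.4079] [0.1472 1.0764 1.0099]
[[ 0.7432  0.1474]
 [ 0.6906 -0.107 ]
 [ 0.4712 -0.0596]
 [ 0.5205  0.196 ]] [[ 0.7422  0.1485]
 [ 0.6886 -0.1071]
 [ 0.4666 -0.0603]
 [ 0.518   0.1951]]
[np.float64(0.22786356788932716), np.float64(0.259862347149105), np.float64(0.22444283855714403), np.float64(0.2603571773418021)] [np.float64(0.22897530756644566), np.float64(0.2611525786156905), np.float64(0.22687941741488937), np.float64(0.26046618367267405)] [0.6064 0.0442] [0.6038 0.0441]
plate [[ 0.694   0.1037]
 [ 0.6702 -0.0263]
 [ 0.579  -0.0089]
 [ 0.6085  0.1199]] [np.float64(0.0870210415417515), np.float64(0.13213935276807603), np.float64(0.09284943497126823), np.float64(0.13220996479546462)] [0.6379 0.0471]
plate s [[ 0.6914  0.1024]
 [ 0.6636 -0.0267]
 [ 0.5825 -0.0091]
 [ 0.613   0.1224]] [np.float64(0.0809703598628949), np.float64(0.13205409028355033), np.float64(0.08299127591749214), np.float64(0.13497060697139518)] [0.6376 0.0472]
-0.20364160351415705
-0.1905205188820165
dish [ 0.5148 -0.0291  0.078 ] vial [0.5096 0.0421 0.11  ] handle? [0.5019 0.1137 0.2051]
```

The plate meant is the one between the rails on the shaker deck, at about (236,164) in the top view. It is 128 x 86 mm by measurement, and the crop confirms it. The look-alikes at (311,196) and (235,249) are smaller and stand on the bench.

Measured values:
- **Shaker:** centre about (0.6055, 0.044), yaw about -0.205.
- **Plate:** about 20 mm short of home.
- **Handle end:** about (0.502, 0.114, 0.205).

First I turn the tool so that its x axis lies along the rails, with the fingers shut.

carry_out --commands '[{"wz": -0.93,"hand": 1},{"wz": -0.93,"hand": 1},{"wz": -0.93,"hand": 1},{"wz": -0.93,"hand": 1},{"wz": -0.93,"hand": 1},{"wz": -0.93,"hand": 1},{"wz": -0.93,"hand": 1},{"wz": -0.93,"hand": 1},{"hand": 1}]' --force 20

```text
validation failed for argument at $.co...
```

carry_out --commands '[{"tx": 0,"ty": 0,"tz": 0,"wx": 0,"wy": 0,"wz": -0.93,"hand": 1.0}]' --force 20

```text
time_s: 0.2
tool_pos: [0.1887, -0.5424, 0.2127]
eef_rot: [-3.139, -0.0, 0.468]
wrist_force: [-0.6, 0.8, 0.4]
grip_width: 0.0863
```

carry_out --commands '[{"tx": 0,"ty": 0,"tz": 0,"wx": 0,"wy": 0,"wz": -0.92,"hand": 1.0},{"tx": 0,"ty": 0,"tz": 0,"wx": 0,"wy": 0,"wz": -0.92,"hand": 1.0},{"tx": 0,"ty": 0,"tz": 0,"wx": 0,"wy": 0,"wz": -0.92,"hand": 1.0},{"tx": 0,"ty": 0,"tz": 0,"wx": 0,"wy": 0,"wz": -0.92,"hand": 1.0},{"tx": 0,"ty": 0,"tz": 0,"wx": 0,"wy": 0,"wz": -0.92,"hand": 1.0},{"tx": 0,"ty": 0,"tz": 0,"wx": 0,"wy": 0,"wz": -0.92,"hand": 1.0},{"tx": 0,"ty": 0,"tz": 0,"wx": 0,"wy": 0,"wz": -0.92,"hand": 1.0},{"tx": 0,"ty": 0,"tz": 0,"wx": 0,"wy": 0,"wz": 0,"hand": 1.0}]'

```text
time_s: 1.0
tool_pos: [0.1879, -0.5399, 0.2084]
eef_rot: [-3.136, -0.011, 1.406]
wrist_force: [0.6, 0.4, 0.5]
grip_width: 0.0224
```

carry_out --commands '[{"tx": 0.9,"ty": 0.5,"tz": -0.2,"wx": 0,"wy": 0,"wz": 0.25,"hand": 1.0},{"tx": 0.9,"ty": 0.5,"tz": -0.1,"wx": 0,"wy": 0,"wz": 0,"hand": 1.0},{"tx": 0.9,"ty": 0.5,"tz": -0.1,"wx": 0,"wy": 0,"wz": 0,"hand": 1.0},{"tx": 0.9,"ty": 0.5,"tz": -0.1,"wx": 0,"wy": 0,"wz": 0,"hand": 1.0},{"tx": 0.9,"ty": 0.5,"tz": -0.1,"wx": 0,"wy": 0,"wz": 0,"hand": 1.0},{"tx": 0.9,"ty": 0.5,"tz": -0.1,"wx": 0,"wy": 0,"wz": 0,"hand": 1.0},{"tx": 0.9,"ty": 0.5,"tz": -0.1,"wx": 0,"wy": 0,"wz": 0,"hand": 1.0},{"tx": 0.9,"ty": 0.5,"tz": -0.1,"wx": 0,"wy": 0,"wz": 0,"hand": 1.0},{"tx": 0.9,"ty": 0.5,"tz": -0.1,"wx": 0,"wy": 0,"wz": 0,"hand": 1.0},{"tx": 0.9,"ty": 0.5,"tz": -0.1,"wx": 0,"wy": 0,"wz": 0,"hand": 1.0},{"tx": 0,"ty": 0,"tz": 0,"wx": 0,"wy": 0,"wz": 0,"hand": 1.0}]'

```text
time_s: 2.1
tool_pos: [0.3978, -0.299, 0.2414]
eef_rot: [-3.132, -0.015, 1.33]
wrist_force: [-0.3, 0.2, -0.3]
grip_width: 0.0002
```

```bash
cat >> h.py <<'E'
from scipy.spatial.transform import Rotation as Ro
C=np.array([.6055,.0442]);YAW=-.205
ex=np.array([np.cos(YAW),np.sin(YAW)]);ey=np.array([-ex[1],ex[0]])
def go(x,y,z):
    """shaker-frame x,y (m), world z -> tool-axis units"""
    s=r.sense(); p=np.array(s['tool_pos']); R=Ro.from_euler('xyz',s['eef_rot'])
    T=np.r_[C+x*ex+y*ey,z]; u=R.inv().apply(T-p)/.03
    Rt=Ro.from_euler('xyz',[np.pi,0,np.pi/2+YAW]); w=np.degrees((R.inv()*Rt).as_rotvec())/8
    d=p[:2]-C
    print("t",s['time_s'],"at shaker",np.round([d@ex,d@ey,p[2]],4),"units t",np.round(u,2),"w",np.round(w,2),"F",np.round(s['wrist_force'],1))
E
python3 -c "
from h import *
go(.03,-.098,.2)
for p in [(384,246)]: print(onz('top',p,.15))"
```

```text
t 2.1 at shaker [-0.1335 -0.3782  0.2414] units t [9.51 5.13 1.47] w [-0.06 -0.11 -0.26] F [-0.3  0.2 -0.3]
[ 0.37539874 -0.37895702  0.15      ]
```

carry_out --commands '[{"tx": 0.9,"ty": 0.5,"tz": 0,"wx": 0,"wy": -0.1,"wz": -0.25,"hand": 1.0},{"tx": 0.9,"ty": 0.5,"tz": 0,"wx": 0,"wy": 0,"wz": 0,"hand": 1.0},{"tx": 0.9,"ty": 0.5,"tz": 0,"wx": 0,"wy": 0,"wz": 0,"hand": 1.0},{"tx": 0.9,"ty": 0.5,"tz": 0,"wx": 0,"wy": 0,"wz": 0,"hand": 1.0},{"tx": 0.9,"ty": 0.5,"tz": 0,"wx": 0,"wy": 0,"wz": 0,"hand": 1.0},{"tx": 0.9,"ty": 0.5,"tz": 0,"wx": 0,"wy": 0,"wz": 0,"hand": 1.0},{"tx": 0.9,"ty": 0.5,"tz": 0,"wx": 0,"wy": 0,"wz": 0,"hand": 1.0},{"tx": 0.9,"ty": 0.5,"tz": 0,"wx": 0,"wy": 0,"wz": 0,"hand": 1.0},{"tx": 0.9,"ty": 0.5,"tz": 0,"wx": 0,"wy": 0,"wz": 0,"hand": 1.0},{"tx": 0.9,"ty": 0.5,"tz": 0,"wx": 0,"wy": 0,"wz": 0,"hand": 1.0},{"tx": 0,"ty": 0,"tz": 0,"wx": 0,"wy": 0,"wz": 0,"hand": 1.0}]'

```text
time_s: 3.2
tool_pos: [0.6071, -0.0664, 0.2353]
eef_rot: [-3.126, 0.006, 1.334]
wrist_force: [-0.4, -0.2, -0.6]
grip_width: 0.0002
```

```bash
python3 -c "
from h import *
go(.03,-.098,.1)"
```

```text
t 3.2 at shaker [ 0.024  -0.108   0.2353] units t [0.36 0.26 4.51] w [-0.11  0.04 -0.23] F [-0.4 -0.2 -0.6]
```

carry_out --commands '[{"tx": 0.15,"ty": 0.1,"tz": 0.9,"wx": -0.1,"wy": 0,"wz": -0.25,"hand": 1.0},{"tx": 0.1,"ty": 0.1,"tz": 0.9,"wx": 0,"wy": 0,"wz": -0.05,"hand": 1.0},{"tx": 0.1,"ty": 0.1,"tz": 0.9,"wx": 0,"wy": 0,"wz": 0,"hand": 1.0},{"tx": 0,"ty": 0,"tz": 0.9,"wx": 0,"wy": 0,"wz": 0,"hand": 1.0},{"tx": 0,"ty": 0,"tz": 0.8,"wx": 0,"wy": 0,"wz": 0,"hand": 1.0},{"tx": 0,"ty": 0,"tz": 0,"wx": 0,"wy": 0,"wz": 0,"hand": 1.0}]'

```text
time_s: 3.8
tool_pos: [0.615, -0.0654, 0.0984]
eef_rot: [-3.139, 0.01, 1.365]
wrist_force: [0.0, 0.5, -0.5]
grip_width: 0.0005
```

```bash
python3 -c "
from h import *
go(.03,-.098,.077)
a=r.capture('side')[145:260,175:320]; cv2.imwrite('pics/s2.png',cv2.resize(a,None,fx=5,fy=5,interpolation=cv2.INTER_CUBIC))"
```

```text
t 3.8 at shaker [ 0.0316 -0.1053  0.0984] units t [ 0.25 -0.05  0.71] w [-0.02  0.07 -0.01] F [ 0.   0.5 -0.5]
```

View pics/s2.png

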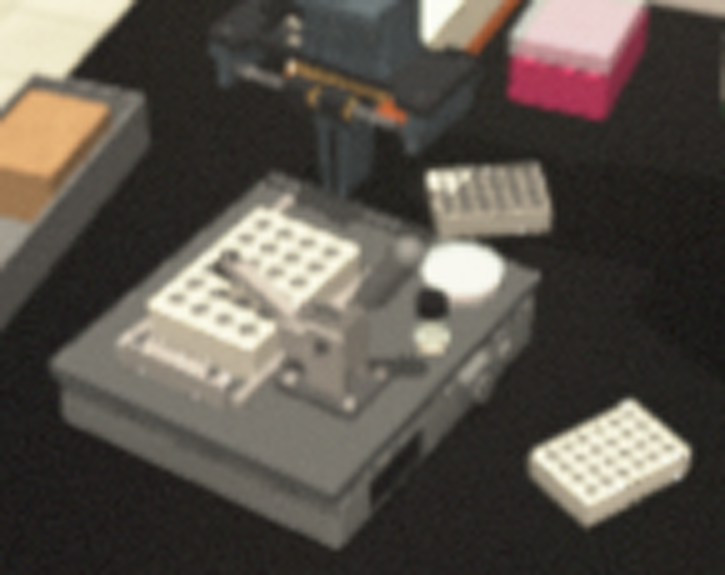

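The side view shows the fingertips at about (342,195) in the crop, between the rails and behind the plate's right end, with the dish and vial clear. Next I lower the tool and push.

carry_out --commands '[{"tx": 0,"ty": 0,"tz": 0.4,"wx": 0,"wy": 0,"wz": 0,"hand": 1.0},{"tx": 0,"ty": 0,"tz": 0.3,"wx": 0,"wy": 0.05,"wz": 0,"hand": 1.0},{"tx": 0,"ty": 0,"tz": 0,"wx": 0,"wy": 0,"wz": 0,"hand": 1.0},{"tx": 0.3,"ty": 0,"tz": 0,"wx": 0,"wy": 0,"wz": 0,"hand": 1.0},{"tx": 0.3,"ty": 0,"tz": 0,"wx": 0,"wy": 0,"wz": 0,"hand": 1.0},{"tx": 0.3,"ty": 0,"tz": 0,"wx": 0,"wy": 0,"wz": 0,"hand": 1.0},{"tx": 0,"ty": 0,"tz": 0,"wx": 0,"wy": 0,"wz": 0,"hand": 1.0}]'

```text
time_s: 4.55
tool_pos: [0.6255, -0.0386, 0.0835]
eef_rot: [3.131, 0.002, 1.361]
wrist_force: [0.7, -0.4, 0.3]
grip_width: 0.0002
```

```bash
python3 -c "
from h import *
go(.03,-.050,.077)"
```

```text
t 4.55 at shaker [ 0.0364 -0.077   0.0835] units t [ 0.9  -0.22  0.21] w [ 0.08  0.01 -0.03] F [ 0.7 -0.4  0.3]
```

carry_out --commands '[{"tx": 0.1,"ty": -0.15,"tz": 0.2,"wx": 0.05,"wy": 0,"wz": 0,"hand": 1.0},{"tx": 0.15,"ty": 0,"tz": 0.05,"wx": 0,"wy": 0,"wz": 0,"hand": 1.0},{"tx": 0.15,"ty": 0,"tz": 0,"wx": 0,"wy": 0,"wz": 0,"hand": 1.0},{"tx": 0.15,"ty": 0,"tz": 0,"wx": 0,"wy": 0,"wz": 0,"hand": 1.0},{"tx": 0.1,"ty": 0,"tz": 0,"wx": 0,"wy": 0,"wz": 0,"hand": 1.0}]'

```text
time_s: 5.05
tool_pos: [0.6251, -0.0187, 0.0762]
eef_rot: [3.137, 0.005, 1.363]
wrist_force: [-0.6, -1.3, 0.3]
grip_width: 0.0002
```

```bash
python3 -c "
from h import *
go(.03,-.050,.077)"
```

```text
t 5.05 at shaker [ 0.032  -0.0576  0.0762] units t [ 0.25 -0.07 -0.03] w [ 0.03  0.04 -0.02] F [-0.6 -1.3  0.3]
```

Contact is made at about 1.3 N. I continue in small rows until the stop resists.

carry_out --commands '[{"tx": 0.12,"ty": 0,"tz": 0,"wx": 0,"wy": 0,"wz": 0,"hand": 1.0},{"tx": 0.12,"ty": 0,"tz": 0,"wx": 0,"wy": 0,"wz": 0,"hand": 1.0},{"tx": 0.1,"ty": 0,"tz": 0,"wx": 0,"wy": 0,"wz": 0,"hand": 1.0}]'

```text
time_s: 5.35
tool_pos: [0.6261, -0.012, 0.0763]
eef_rot: [3.139, 0.014, 1.366]
wrist_force: [-5.0, -15.5, 3.9]
grip_width: 0.0003
```

```bash
python3 -c "
from h import *
go(.03,-.050,.077)"
```

```text
t 5.35 at shaker [ 0.0316 -0.0508  0.0763] units t [ 0.03 -0.05 -0.02] w [0.02 0.1  0.  ] F [ -5.  -15.5   3.9]
```

carry_out --commands '[{"tx": 0.05,"ty": 0,"tz": 0,"wx": 0,"wy": 0,"wz": 0,"hand": 1.0},{"tx": 0,"ty": 0,"tz": 0,"wx": 0,"wy": 0,"wz": 0,"hand": 1.0},{"tx": -0.3,"ty": 0,"tz": 0,"wx": 0,"wy": 0,"wz": 0,"hand": 1.0},{"tx": -0.5,"ty": 0,"tz": 0,"wx": 0,"wy": 0,"wz": 0,"hand": 1.0},{"tx": 0,"ty": 0,"tz": 0,"wx": 0,"wy": 0,"wz": 0,"hand": 1.0}]'

```text
time_s: 5.85
tool_pos: [0.6209, -0.0358, 0.0763]
eef_rot: [3.14, 0.015, 1.366]
wrist_force: [0.0, -0.8, 0.3]
grip_width: 0.0004
```

```bash
python3 -c "
from h import *
go(.03,-.1,.25)
a=r.capture('side')[145:260,175:320]; cv2.imwrite('pics/s3.png',cv2.resize(a,None,fx=5,fy=5,interpolation=cv2.INTER_CUBIC))"
```

```text
t 5.85 at shaker [ 0.0313 -0.0752  0.0763] units t [-0.91 -0.03 -5.78] w [0.01 0.11 0.  ] F [ 0.  -0.8  0.3]
```

View pics/s3.png

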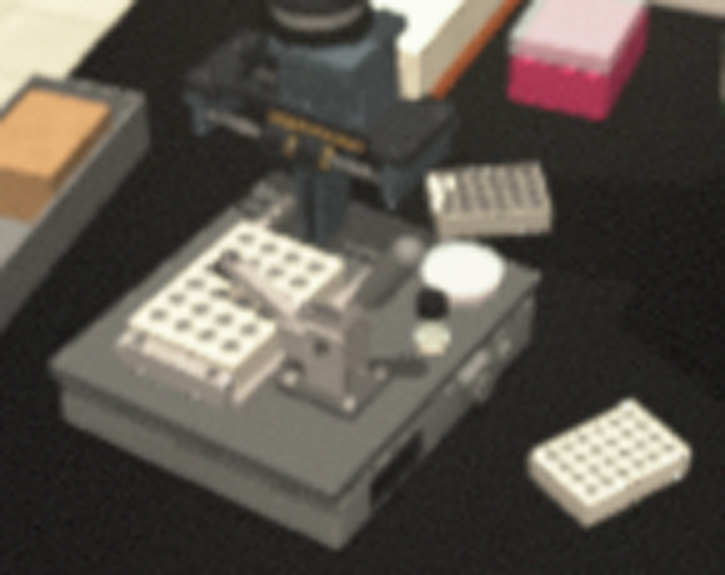

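The plate now sits against the end stop; its left edge meets the stop at about (130,335) in the crop. The clamp is still open. I lift away and go around behind the handle.

carry_out --commands '[{"tx": -0.3,"ty": 0,"tz": -0.5,"wx": 0,"wy": 0.1,"wz": 0,"hand": 1.0},{"tx": -0.1,"ty": 0,"tz": -0.9,"wx": 0,"wy": 0,"wz": 0,"hand": 1.0},{"tx": 0,"ty": 0,"tz": -0.9,"wx": 0,"wy": 0,"wz": 0,"hand": 1.0},{"tx": 0,"ty": 0,"tz": -0.9,"wx": 0,"wy": 0,"wz": 0,"hand": 1.0},{"tx": 0,"ty": 0,"tz": -0.9,"wx": 0,"wy": 0,"wz": 0,"hand": 1.0},{"tx": 0,"ty": 0,"tz": -0.9,"wx": 0,"wy": 0,"wz": 0,"hand": 1.0},{"tx": 0,"ty": 0,"tz": -0.9,"wx": 0,"wy": 0,"wz": 0,"hand": 1.0},{"tx": 0,"ty": 0,"tz": -0.9,"wx": 0,"wy": 0,"wz": 0,"hand": 1.0},{"tx": 0,"ty": 0,"tz": 0,"wx": 0,"wy": 0,"wz": 0,"hand": 1.0}]'

```text
time_s: 6.8
tool_pos: [0.6177, -0.0455, 0.2866]
eef_rot: [-3.14, -0.006, 1.364]
wrist_force: [-0.0, -1.6, 0.5]
grip_width: 0.0004
```

```bash
python3 -c "
from h import *
go(-.17,.045,.28)"
```

```text
t 6.8 at shaker [ 0.0302 -0.0853  0.2866] units t [ 4.33 -6.68  0.26] w [-0.01 -0.05 -0.01] F [-0.  -1.6  0.5]
```

carry_out --commands '[{"tx": 0,"ty": -0.85,"tz": 0,"wx": 0,"wy": 0,"wz": 0,"hand": 1.0},{"tx": 0,"ty": -0.85,"tz": 0,"wx": 0,"wy": 0,"wz": 0,"hand": 1.0},{"tx": 0.3,"ty": -0.85,"tz": 0,"wx": 0,"wy": 0,"wz": 0,"hand": 1.0},{"tx": 0.5,"ty": -0.85,"tz": 0,"wx": 0,"wy": 0,"wz": 0,"hand": 1.0},{"tx": 0.6,"ty": -0.85,"tz": 0,"wx": 0,"wy": 0,"wz": 0,"hand": 1.0},{"tx": 0.7,"ty": -0.85,"tz": 0,"wx": 0,"wy": 0,"wz": 0,"hand": 1.0},{"tx": 0.7,"ty": -0.8,"tz": 0,"wx": 0,"wy": 0,"wz": 0,"hand": 1.0},{"tx": 0.7,"ty": -0.6,"tz": 0,"wx": 0,"wy": 0,"wz": 0,"hand": 1.0},{"tx": 0.6,"ty": -0.2,"tz": 0,"wx": 0,"wy": 0,"wz": 0,"hand": 1.0},{"tx": 0,"ty": 0,"tz": 0,"wx": 0,"wy": 0,"wz": 0,"hand": 1.0}]'

```text
time_s: 7.8
tool_pos: [0.4347, 0.1224, 0.2768]
eef_rot: [-3.124, -0.008, 1.361]
wrist_force: [1.0, -0.5, -1.6]
grip_width: 0.0004
```

```bash
python3 -c "
from h import *
go(-.17,.045,.185)
a=r.capture('top')[115:240,170:310]; cv2.imwrite('pics/t4.png',cv2.resize(a,None,fx=4.5,fy=4.5,interpolation=cv2.INTER_CUBIC))
a=r.capture('side')[130:260,175:320]; cv2.imwrite('pics/s4.png',cv2.resize(a,None,fx=4.5,fy=4.5,interpolation=cv2.INTER_CUBIC))"
```

```text
t 7.8 at shaker [-0.1831  0.0418  0.2768] units t [0.09 0.49 3.05] w [-0.12 -0.05 -0.03] F [ 1.  -0.5 -1.6]
```

View pics/s4.png

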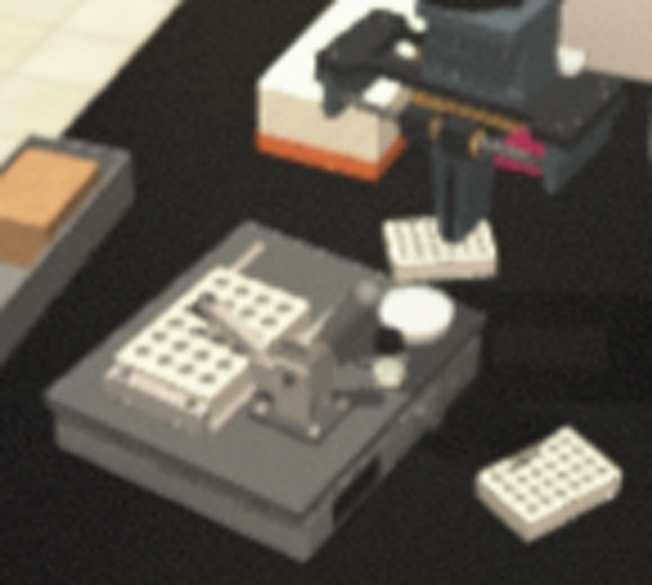

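View pics/t4.png

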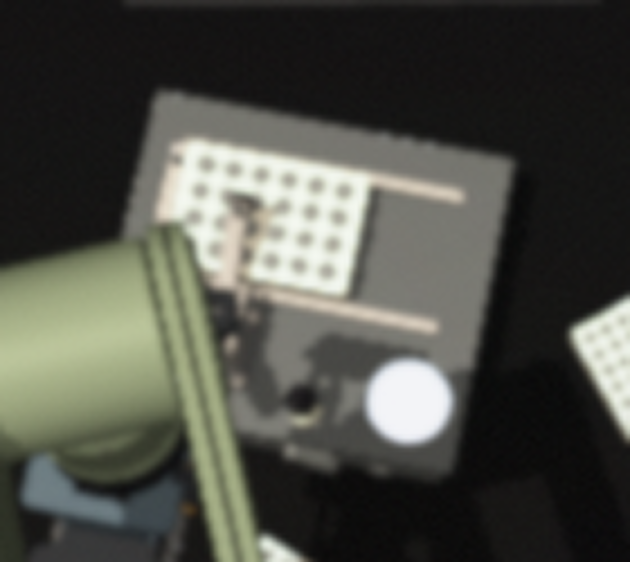

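The plate is home in both views. The handle end is at (368,292) in the side crop, between the fingers and the plate, so I lower behind it.

carry_out --commands '[{"tx": 0.1,"ty": 0.1,"tz": 0.7,"wx": -0.1,"wy": -0.05,"wz": 0,"hand": 1.0},{"tx": 0,"ty": 0,"tz": 0.8,"wx": 0,"wy": 0,"wz": 0,"hand": 1.0},{"tx": 0,"ty": 0,"tz": 0.8,"wx": 0,"wy": 0,"wz": 0,"hand": 1.0},{"tx": 0,"ty": 0,"tz": 0.6,"wx": 0,"wy": 0,"wz": 0,"hand": 1.0},{"tx": 0,"ty": 0,"tz": 0,"wx": 0,"wy": 0,"wz": 0,"hand": 1.0}]'

```text
time_s: 8.4
tool_pos: [0.4402, 0.1187, 0.1858]
eef_rot: [-3.14, 0.003, 1.354]
wrist_force: [-0.3, -0.2, -0.6]
grip_width: 0.0004
```

```bash
python3 -c "
from h import *
go(-.14,.045,.185)
a=r.capture('side')[130:260,175:320]; cv2.imwrite('pics/s5.png',cv2.resize(a,None,fx=4.5,fy=4.5,interpolation=cv2.INTER_CUBIC))"
```

```text
t 8.4 at shaker [-0.177   0.0393  0.1858] units t [0.21 1.23 0.02] w [-0.01  0.02 -0.08] F [-0.3 -0.2 -0.6]
```

View pics/s5.png

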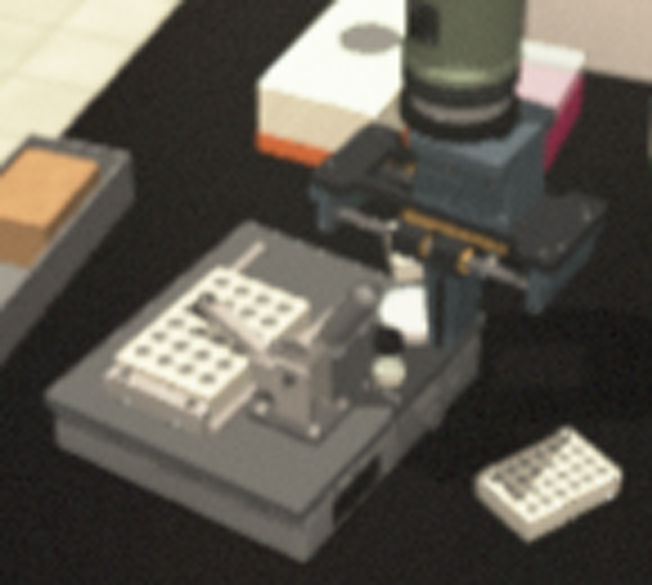

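carry_out --commands '[{"tx": 0.2,"ty": 0.3,"tz": 0,"wx": 0,"wy": 0,"wz": -0.08,"hand": 1.0},{"tx": 0,"ty": 0.3,"tz": 0,"wx": 0,"wy": 0,"wz": 0,"hand": 1.0},{"tx": 0,"ty": 0.3,"tz": 0,"wx": 0,"wy": 0,"wz": 0,"hand": 1.0},{"tx": 0,"ty": 0.3,"tz": 0,"wx": 0,"wy": 0,"wz": 0,"hand": 1.0}]'

```text
time_s: 8.85
tool_pos: [0.4829, 0.1168, 0.1904]
eef_rot: [3.135, -0.001, 1.365]
wrist_force: [-0.9, 0.1, 4.0]
grip_width: 0.0002
```

```bash
python3 -c "
from h import *
go(-.058,.045,.185)"
```

```text
t 8.85 at shaker [-0.1348  0.0462  0.1904] units t [-0.04  2.56  0.2 ] w [ 0.05 -0.01 -0.  ] F [-0.9  0.1  4. ]
```

carry_out --commands '[{"tx": 0,"ty": 0.35,"tz": 0.1,"wx": 0,"wy": 0,"wz": 0,"hand": 1.0},{"tx": 0,"ty": 0.35,"tz": 0.05,"wx": 0,"wy": 0,"wz": 0,"hand": 1.0},{"tx": 0,"ty": 0.35,"tz": 0,"wx": 0,"wy": 0,"wz": 0,"hand": 1.0}]'

```text
time_s: 9.15
tool_pos: [0.5092, 0.1117, 0.1885]
eef_rot: [-3.132, -0.002, 1.364]
wrist_force: [-7.8, 2.7, 7.1]
grip_width: 0.0005
```

```bash
python3 -c "
from h import *
go(-.058,.045,.185)
a=r.capture('side')[130:260,175:320]; cv2.imwrite('pics/s6.png',cv2.resize(a,None,fx=4.5,fy=4.5,interpolation=cv2.INTER_CUBIC))"
```

```text
t 9.15 at shaker [-0.108   0.0465  0.1885] units t [-0.05  1.67  0.1 ] w [-0.07 -0.02 -0.01] F [-7.8  2.7  7.1]
```

View pics/s6.png

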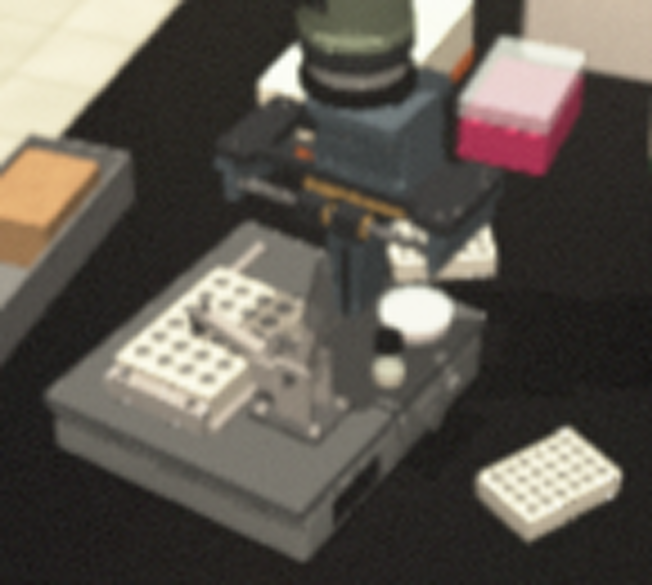

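The handle is nearly upright and the arm is coming down, so I keep pushing.

carry_out --commands '[{"tx": 0,"ty": 0.4,"tz": 0.05,"wx": 0,"wy": 0,"wz": 0,"hand": 1.0},{"tx": 0,"ty": 0.4,"tz": 0.05,"wx": 0,"wy": 0,"wz": 0,"hand": 1.0},{"tx": 0,"ty": 0.4,"tz": 0,"wx": 0,"wy": 0,"wz": 0,"hand": 1.0},{"tx": 0,"ty": 0.4,"tz": 0,"wx": 0,"wy": 0,"wz": 0,"hand": 1.0},{"tx": 0,"ty": 0.2,"tz": 0,"wx": 0,"wy": 0,"wz": 0,"hand": 1.0}]'

```text
time_s: 9.7
tool_pos: [0.567, 0.0996, 0.1859]
eef_rot: [-3.133, -0.003, 1.363]
wrist_force: [-0.2, -0.1, 0.4]
grip_width: 0.0003
```

```bash
python3 -c "
from h import *
go(-.058,.045,.185)
a=r.capture('side')[130:260,175:320]; cv2.imwrite('pics/s7.png',cv2.resize(a,None,fx=4.5,fy=4.5,interpolation=cv2.INTER_CUBIC))"
```

```text
t 9.7 at shaker [-0.049   0.0464  0.1859] units t [-0.05 -0.3   0.03] w [-0.06 -0.02 -0.02] F [-0.2 -0.1  0.4]
```

View pics/s7.png

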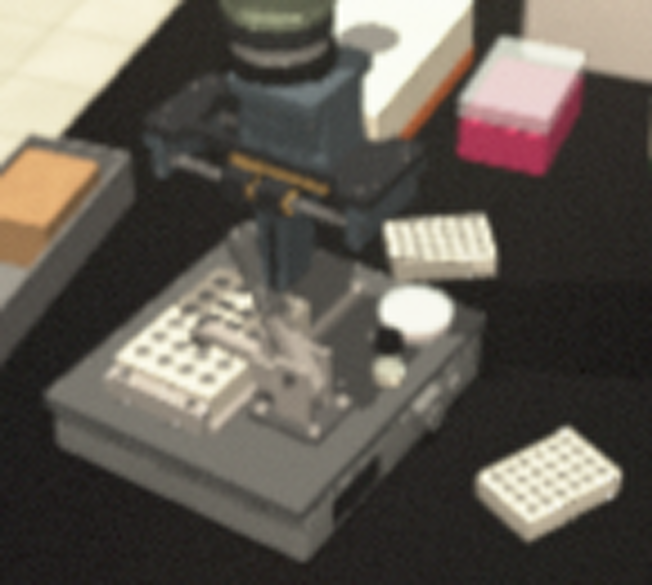

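The handle has snapped over: it leans forward, the foot is on the plate at about (205,335), and the tool reads no force. I back off and lift.

carry_out --commands '[{"tx": 0,"ty": -0.6,"tz": 0,"wx": 0,"wy": 0,"wz": 0,"hand": 1.0},{"tx": 0,"ty": -0.9,"tz": -0.2,"wx": 0,"wy": 0,"wz": 0,"hand": 1.0},{"tx": 0,"ty": -0.9,"tz": -0.7,"wx": 0,"wy": 0,"wz": 0,"hand": 1.0},{"tx": 0,"ty": -0.9,"tz": -0.9,"wx": 0,"wy": 0,"wz": 0,"hand": 1.0},{"tx": 0,"ty": -0.9,"tz": -0.9,"wx": 0,"wy": 0,"wz": 0,"hand": 1.0},{"tx": 0,"ty": 0,"tz": -0.9,"wx": 0,"wy": 0,"wz": 0,"hand": 1.0},{"tx": 0,"ty": 0,"tz": 0,"wx": 0,"wy": 0,"wz": 0,"hand": 1.0}]'

```text
time_s: 10.45
tool_pos: [0.4433, 0.1249, 0.2959]
eef_rot: [-3.134, -0.002, 1.362]
wrist_force: [0.4, 0.5, 0.3]
grip_width: 0.0003
```

```bash
python3 -c "
from h import *
go(-.17,.045,.28)
for q in (.9,1.15):
    a=q-.65; P=[-.06+.115*np.sin(a),.045]; print(q,proj('side',np.r_[C+P[0]*ex+P[1]*ey,.11+.115*np.cos(a)]))
s=r.capture('side'); a=s[130:260,175:320]; cv2.imwrite('pics/s8.png',cv2.resize(a,None,fx=4.5,fy=4.5,interpolation=cv2.INTER_CUBIC))
cv2.imwrite('pics/s8f.png',s)
a=r.capture('top')[115:240,170:310]; cv2.imwrite('pics/t8.png',cv2.resize(a,None,fx=4.5,fy=4.5,interpolation=cv2.INTER_CUBIC))"
```

```text
t 10.45 at shaker [-0.1752  0.046   0.2959] units t [-0.03  0.18  0.53] w [-0.06 -0.01 -0.03] F [0.4 0.5 0.3]
0.9 [[233.80392723 180.81994802]]
1.15 [[226.91147321 180.82017915]]
```

View pics/s8.png

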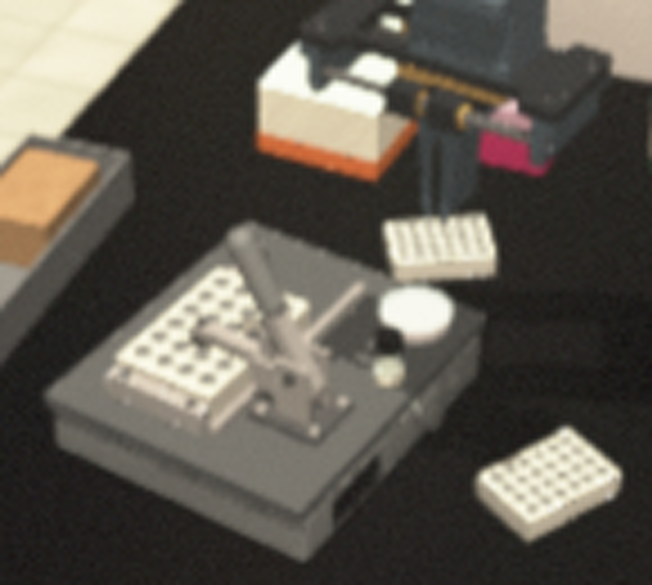

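View pics/t8.png

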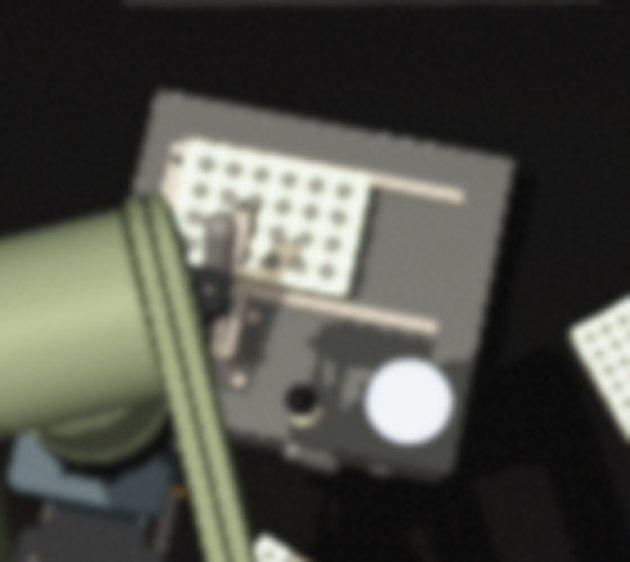

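```bash
python3 -c "
from h import *
T=lambda x,y:((x+.5)/4.5+170-.5,(y+.5)/4.5+115-.5)
for p in [(370,182),(350,297)]:
    d=onz('top',T(*p),.095)[:2]-C; print('plate right edge, shaker frame',d@ex,d@ey)
r.capture('side');print(r.sign_off())"
```

```text
plate right edge, shaker frame 0.06893374272159562 -0.03464644329412977
plate right edge, shaker frame -0.013972935887122995 -0.03717431863355066
the job is handed in; nothing more can be done
None
```

I pushed the plate home with closed fingertips, pushed the clamp handle past its dead point until it snapped over, and handed the job in at about 10.6 s. The robot was clear of everything by then. The sign-off gives no verdict, so the results below are from my own checks.

- **Plate:** It met the end stop firmly, with about 16 N on the wrist. In the last top picture its right edge is at y = -34.6 to -37.2 mm in the shaker's frame, against -34 mm for home. The two corners differ by 2.6 mm, which is about my picking error.
- **Clamp:** The handle end is at about (228, 181) in the side view, against (226.9, 180.8) predicted for full lock and (233.8, 180.8) at 0.9 rad. By eye the pixel alone reads nearer 1.1 rad than 1.15. The foot is down on the plate in the picture, but I could not measure its contact force.
- **Other things:** The dish and vial look unmoved in the last crops, as do the bench items visible there (glove box, tip box). I did not measure them, and I did not look again at the reagent bottle, tube rack or flask.

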